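# Pack the finished repair parts

## Task

Pack the three finished wooden repair parts into the caddy, each lying flat and fully down in the pocket that fits it: the turned round foot upright in the round pocket, the tapered wedge in the longer rectangular pocket, and the bow-tie butterfly key in the shorter rectangular pocket. Set each one down rather than dropping it, and leave the unworked look-alikes (the square block, the straight strip and the plain oblong block) where they lie on the bench.

Things in the scene. Friction and masses are not known exactly. Their poses are not given: they have to be found in the camera images.
- caddy: the low dark wooden carrying tray, 144 (its x) x 292 (its y) x 30 mm high, walls and floor 8 mm thick, fixed on the bench, with a small dark bar handle outside each short end (up to 28 mm high). Three plywood nests fill it side by side along its y, centres 90 mm apart, in any order; their axes are parallel to the caddy's. Nothing on it stands higher than 30 mm. Origin: centre of its underside
- nest_round: a pale plywood block 124 (its x) x 86 (its y) x 20 mm high, fixed in the caddy, with one flat-bottomed pocket 10 mm deep, lined dark, at its centre: round, 66 mm across. It takes the turned foot. Origin: centre of the block's underside, so the pocket's floor is 10 mm above it and the block's top face 20 mm. Axes: x along the 124 mm side, z up
- nest_long: a pale plywood block 124 (its x) x 86 (its y) x 20 mm high, fixed in the caddy, with one flat-bottomed pocket 10 mm deep, lined dark, at its centre: the longer rectangle, 108 (x) x 52 (y) mm. It takes the wedge. Origin: centre of the block's underside, so the pocket's floor is 10 mm above it and the block's top face 20 mm. Axes: x along the 124 mm side, z up
- nest_short: a pale plywood block 124 (its x) x 86 (its y) x 20 mm high, fixed in the caddy, with one flat-bottomed pocket 10 mm deep, lined dark, at its centre: the shorter rectangle, 76 (x) x 56 (y) mm. It takes the butterfly key. Origin: centre of the block's underside, so the pocket's floor is 10 mm above it and the block's top face 20 mm. Axes: x along the 124 mm side, z up
- turned_foot: finished part: a round turned furniture foot of plain pale wood standing upright, 44 mm high; a belly 50 mm across from 10 to 34 mm height, narrowing to 40 mm at the bottom and 36 mm at the top, with a small dark centre hole mark on top. About 55 g. Origin: centre of its underside
- wedge: finished part: a flat-lying tapered wedge of plain pale wood, 90 mm long (its x), 34 mm high, upright sides; 36 mm wide (y) at its -x end, 14 mm at its +x end, 25 mm at the middle. Either end may point either way in its nest. About 55 g. Origin: centre of its underside
- butterfly_key: finished part: a bow-tie shaped butterfly key of plain pale wood, 60 mm long (its x), 34 mm high, upright sides; 40 mm wide (y) at both flat ends, 18 mm at the waist in the middle. About 45 g. Origin: centre of its underside
- square_blank: look-alike, not to be moved: an unturned square block of the same wood, 50 x 50 mm, 44 mm high. Origin: centre of its underside
- straight_strip: look-alike, not to be moved: an untapered rectangular strip of the same wood, 90 (x) x 36 (y) mm, 34 mm high. Origin: centre of its underside
- oblong_blank: look-alike, not to be moved: a plain rectangular block without a waist, of the same wood, 60 (x) x 40 (y) mm, 34 mm high. Origin: centre of its underside. The parts and blanks lie loose on the bench (z = 0) on both sides of the caddy, at any yaw; between them lie only a pencil and two small chips, under 12 mm high and at least 20 mm from them; tall equipment stands farther out
Things that resemble listed ones, but are neither listed nor needed, are in the scene too. Leave any purple look-alike of the turned_foot alone.

How it is judged:
By the outcome, as a careful person would: the job done as asked, in the order asked, and still so for the second after the job is handed in, with the robot touching nothing.
It also fails if it takes over 74 s, if anything falls off the work surface, if the arm or the gripper's body presses on something with over 40 N, if the wrist force passes 120 N, or if a joint passes its speed limit or range.

## Robot

A 6-joint arm with a two-finger parallel gripper is mounted at the origin on the work surface. World frame = base frame: x ahead of the robot, y to its left, z up, the work surface at z = 0. Lengths are in mm, angles in rad, forces in N, time in s.
With the tool pointing down it reaches from about 275 to 1000 mm from the base axis. Payload 8.4 kg.
Tool frame: the origin (TCP) lies at the very end of the fingers, on their centre line; the grasp point (between the pads) lies 19 mm behind it; z points along the fingers, y is the line along which they close (so a half turn about z gives the same grasp; the last joint's range is limited). The gripper opens to 85 mm and grips with 20 to 120 N. Pads are 22 mm wide; open, the fingers measure 114 mm over their backs; the gripper's body (76 mm by 85 mm) begins 54 mm behind the grasp point. The pads swing forward as they close: fully open they stand 13 mm farther back than shut.
Start: joints at [-0.002, 0.353, 1.633, -0, 1.155, -0.002], TCP at [625.002, -0, 196.681] pointing down, gripper open.
Joint ranges: [-2.63, 2.63], [-0.92, 2.1], [0.06, 2.66], [-1.3, 4.44], [0, 2.69], [-3.02, 3.02]. Speed limits (rad/s): [2.22, 2.22, 2.79, 3.14, 3.14, 3.14].

## Interface

Orientations are given as a unit quaternion [w, x, y, z].
In Python, from station import state, snapshot, calibration, job_done, find_in, masks_of gives the robot as it stands.
- The arm moves only by the shell command python3 -m crank 'ROWS'. ROWS is JSON, a list that holds one entry, the list of rows, each a list of 5 numbers: the shift along the tool's x, y, z in m, then the turn about the tool's z in rad, then the opening, from 0 (shut) to 1 (fully open). A call has exactly 8 rows; each row shifts and turns the commanded pose from where the row before left it, along the tool's axes as they then stand; what a row does not reach is not made up. A row lasts 1/12 s, in which the tool goes at most 41.7 mm and 7.16 degrees, less where a joint would pass 70% of its speed; a pose out of reach is approached as far as the arm can. A call with a gripper value outside its range is refused whole. The fingers move at their own pace and stop on an object; the grip force is fixed at half the most. Time passes only in rows, so rows that do not move let the fingers close, or fill a call up. It gives the time, the measured TCP pose, the force, the opening and the grip force at its end, in the units of the state.
- state(): the state, without advancing time (a new reading comes with each control period).
- snapshot(name): name is "scene" or "side" or "wrist"; returns (picture, depth): 420x560x3 uint8, red, green, blue; 420x560 float32, mm along the optical axis (not along the pixel's ray), 0 where there is no reading.
- calibration(name): a dict with "camera_matrix" (3x3 intrinsics, pixels), "eye" and "attitude" of the camera in the world; the wrist camera has in their place "mount" (4x4, takes a point from camera to tool coordinates, whose origin is the TCP and whose axes are the flange's). Camera axes: x right, y down, z forward; pixel columns grow to the right and rows downward; lengths in mm; the calibration is good to about 2 mm. The wrist camera is an equidistant fisheye: a pixel r from the principal point sees the ray r / f radians off the axis. A picture is of the moment at which its call begins: read the wrist's pose just before it. calibration takes no time and is no camera call.
- job_done(): hands the job in; it is judged then, once.
Trained networks look in the newest picture that a camera, given by its name, has taken for a name from the list of things; names that differ only in an ending like _2 or _b are one class to them, and where a whole thing is asked for, a point or a joint stands for the part that bears it (a point fixed in the world has none). Each returns a list of dicts, best first, with "p" (0 to 1); they miss things now and then, are a little off and sometimes report something else, mostly with a low value. They report only what shows in the picture. A call takes as long as a camera call. They do not tell look-alikes from the thing itself.
- find_in(target, camera): "location" ([row, column] in pixels, amid what is visible of it).
- masks_of(target, camera): "mask" (420x560 bool, what is visible of it) and "location" ([row, column] in pixels, amid what is visible of it).
The state is a dict: "clock": time; "joint_pos": joint angles; "joint_velocities": joint speeds; "joint_efforts": joint torques, N m; "eef_pos": TCP position; "tool_rot": TCP orientation; "wrist_force": force on the tool from outside, world axes, zero at the start; "ft_torque": the same for the moment, N m; "opening": finger opening in mm; "gripper_force": force on a finger pad.
Only numpy, scipy, OpenCV 4.12 (cv2) and the standard library are available. Lean on these libraries where they do the work, as an engineer would, in place of code of your own. Each camera call takes 0.05 s, during which the arm holds its last target. There are 200 camera calls.

## Working session

There is one attempt and no reset: what is moved stays moved. The work goes in short steps, Python scripts to look and compute and a shell command to move; the robot and the scene stay as the last step left them, time stands still between calls to the robot, and variables do not carry over. Pictures are saved under pics/ and viewed, at most 15 in all, crops included, and the job is handed in when it is done.

```bash
mkdir -p pics; ls; python3 - <<'E'
from station import *
import cv2,numpy as np
print(state())
for n in ("scene","side","wrist"):
    p,d=snapshot(n); cv2.imwrite(f"pics/{n}0.png",p[:,:,::-1]); np.savez(f"{n}0.npz",p=p,d=d); print(n,calibration(n),p.shape)
E
```

```text
pics
{'clock': 0.0, 'joint_pos': array([-2.41802629e-03,  3.53660011e-01,  1.63415533e+00, -2.61457682e-05,
        1.15518570e+00, -2.42934427e-03]), 'joint_velocities': array([-0.00023965, -0.00146017,  0.0007584 ,  0.00187963,  0.00010519,
       -0.00046385]), 'joint_efforts': array([-2.03471049e-03, -6.05236173e+01, -3.42063046e+01, -2.62302356e-04,
        9.48130677e-03,  3.61521288e-06]), 'eef_pos': array([ 6.24466565e+02, -1.90001621e-02,  1.95945233e+02]), 'tool_rot': array([-4.90712617e-04,  7.07098866e-01,  7.07114345e-01, -5.05207583e-04]), 'wrist_force': array([ 0.6772199 , -0.67783401, -0.01370661]), 'ft_torque': array([-0.0183044 , -0.02369525,  0.00684375]), 'gripper_force': 0.0, 'opening': 85.23334792465029}
scene {'camera_matrix': array([[406.33916538,   0.        , 278.73695068],
       [  0.        , 406.33916538, 210.95319126],
       [  0.        ,   0.        ,   1.        ]]), 'eye': array([1224.78217246, -193.91122478,  961.4186229 ]), 'attitude': array([-0.2706024 ,  0.74674634,  0.57276398, -0.20269601])} (420, 560, 3)
side {'camera_matrix': array([[476.9234545 ,   0.        , 274.98470089],
       [  0.        , 476.9234545 , 203.14464589],
       [  0.        ,   0.        ,   1.        ]]), 'eye': array([  330.19694177, -1104.89159373,   984.91642422]), 'attitude': array([-0.42620028,  0.90062621, -0.07786857,  0.0340915 ])} (420, 560, 3)
wrist {'camera_matrix': array([[325.1922621 ,   0.        , 282.23225597],
       [  0.        , 325.1922621 , 208.0915317 ],
       [  0.        ,   0.        ,   1.        ]]), 'mount': array([[-1.78408606e-04, -9.60388574e-01, -2.78664232e-01,
         7.09261547e+01],
       [ 9.99999984e-01, -1.67675139e-04, -6.23521571e-05,
        -1.80424237e-01],
       [ 1.31572354e-05, -2.78664239e-01,  9.60388589e-01,
        -1.77325791e+02],
       [ 0.00000000e+00,  0.00000000e+00,  0.00000000e+00,
         1.00000000e+00]])} (420, 560, 3)
```

View pics/scene0.png

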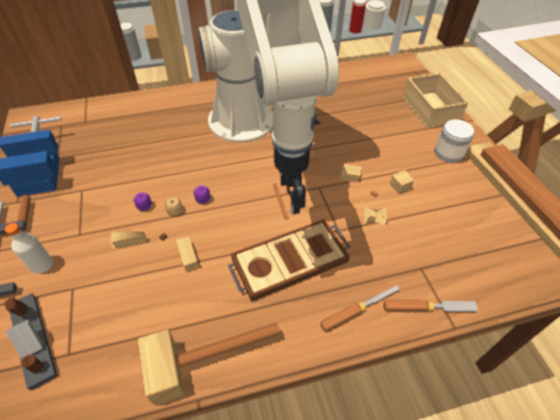

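View pics/side0.png

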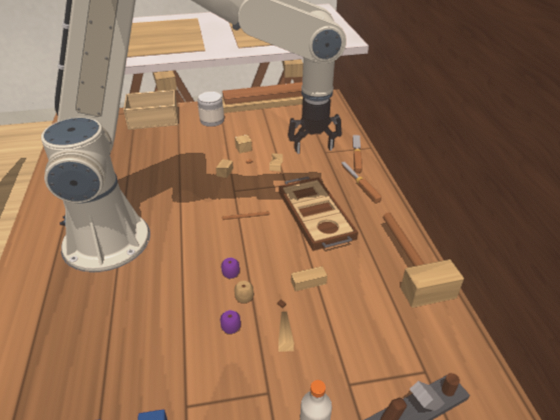

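View pics/wrist0.png

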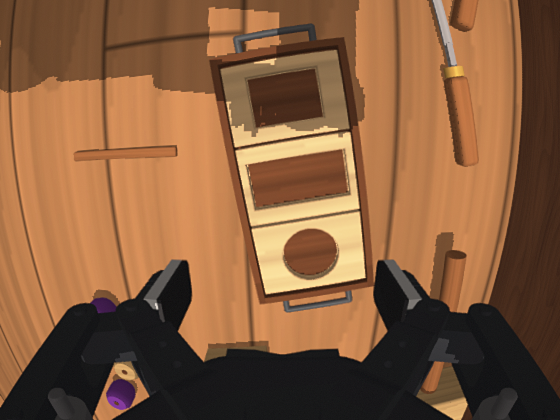

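The scene view shows the foot at (206,173), between two purple look-alikes. The wedge is at (239,128), the strip at (253,187) and the butterfly key at (215,376). In the caddy, the nests run from round (nearest the wedge side) to long to short.

```bash
cat > h.py <<'E'
import numpy as np,cv2
from scipy.spatial.transform import Rotation as R
from station import *
def cloud(n,d,st=None):
    c=calibration(n);K=c["camera_matrix"];v,u=np.mgrid[:420,:560]
    x=(u-K[0,2])/K[0,0];y=(v-K[1,2])/K[1,1]
    if n=="wrist":
        r=np.hypot(x,y);s=np.tan(np.minimum(r,1.3))/np.maximum(r,1e-9);x=x*s;y=y*s
    P=np.stack([x*d,y*d,d],-1)
    if n=="wrist":
        M=c["mount"];P=P@M[:3,:3].T+M[:3,3]
        q=st["tool_rot"];return P@R.from_quat(q[[1,2,3,0]]).as_matrix().T+st["eef_pos"]
    q=c["attitude"];return P@R.from_quat(q[[1,2,3,0]]).as_matrix().T+c["eye"]
E
python3 - <<'E'
from h import *
for n in("scene","side"):
    f=np.load(n+"0.npz");P=cloud(n,f["d"]);z=P[...,2]
    print(n,"bench z",np.percentile(z[(np.abs(z)<12)],[25,50,75]))
    m=((z>18)&(z<70)&(f["d"]>0)).astype(np.uint8)
    k,l,s,c=cv2.connectedComponentsWithStats(m)
    for i in range(1,k):
        if s[i,4]<50: continue
        Q=P[l==i]; top=Q[Q[:,2]>np.percentile(Q[:,2],90)-8]
        if not(250<Q[:,0].mean()<950): continue
        r=cv2.minAreaRect(top[:,:2].astype(np.float32))
        print(c[i].round(),s[i,4],"ztop %.0f"%np.percentile(Q[:,2],90),np.round(r[0]),np.round(r[1]),round(r[2],1))
E
```

```text
scene bench z [0.72719001 2.03938164 3.40990719]
[514. 184.] 4178 ztop 63 [528. 752.] [461. 171.] 19.0
[351. 171.] 237 ztop 38 [380. 283.] [60. 44.] 60.9
[401. 180.] 315 ztop 48 [463. 423.] [52. 55.] 9.6
[201. 193.] 218 ztop 47 [ 355. -200.] [44. 41.] 72.6
[142. 200.] 234 ztop 48 [ 338. -374.] [44. 40.] 87.9
[ 20. 214.] 401 ztop 36 [ 290. -738.] [ 63. 125.] 87.3
[173. 205.] 237 ztop 47 [ 383. -288.] [44. 43.] 56.1
[375. 213.] 242 ztop 37 [563. 289.] [60. 45.] 72.6
[288. 257.] 5054 ztop 32 [641.   2.] [149. 334.] 10.0
[126. 236.] 383 ztop 38 [ 460. -423.] [91. 36.] 85.1
[186. 252.] 414 ztop 38 [ 557. -270.] [93. 36.] 7.3
[ 38. 261.] 346 ztop 65 [ 497. -650.] [25. 57.] 29.0
[  7. 288.] 173 ztop 35 [ 550. -724.] [28. 33.] 7.7
[ 32. 343.] 2205 ztop 65 [ 709. -657.] [180.  46.] 17.1
[344. 314.] 525 ztop 29 [837.  94.] [ 26. 148.] 12.7
[408. 304.] 496 ztop 29 [857. 257.] [132.  27.] 74.6
[213. 354.] 1746 ztop 57 [ 836. -250.] [120. 317.] 17.1
side bench z [-2.49761591 -0.98936324  0.50693449]
[192.  43.] 6416 ztop 51 [ 378. 1534.] [807. 735.] 2.4
[253.  99.] 1737 ztop 60 [533. 753.] [494. 174.] 20.1
[242. 142.] 182 ztop 44 [463. 422.] [52. 58.] 11.4
[357. 159.] 139 ztop 27 [857. 248.] [126.  25.] 73.9
[275. 160.] 130 ztop 35 [564. 285.] [73. 37.] 72.6
[223. 166.] 166 ztop 34 [381. 280.] [68. 42.] 60.9
[317. 212.] 2657 ztop 30 [643.  -0.] [148. 340.] 9.4
[368. 188.] 190 ztop 27 [839.  83.] [ 30. 130.] 10.9
[402. 240.] 602 ztop 54 [ 847. -198.] [ 26. 219.] 4.9
[229. 266.] 264 ztop 44 [ 354. -202.] [42. 44.] 61.9
[308. 276.] 471 ztop 35 [ 558. -271.] [93. 42.] 10.5
[429. 291.] 800 ztop 65 [ 848. -391.] [ 60. 143.] 67.5
[243. 290.] 297 ztop 44 [ 381. -291.] [44. 43.] 39.2
[229. 321.] 343 ztop 44 [ 338. -380.] [42. 45.] 69.6
[284. 332.] 386 ztop 35 [ 466. -425.] [91. 33.] 80.0
[429. 400.] 1649 ztop 65 [ 708. -662.] [183.  46.] 23.7
```

```bash
python3 - <<'E'
from h import *
f=np.load("wrist0.npz");st=state();P=cloud("wrist",f["d"],st);z=P[...,2]
box=np.zeros((420,560),bool);box[40:300,215:370]=1
print(np.percentile(z[140:200,80:170],[10,50,90]))
m=(box&(z>24)&(z<34)).astype(np.uint8)
Q=P[m>0];r=cv2.minAreaRect(Q[:,:2].astype(np.float32));print("caddy top",r,np.median(z[m>0]))
hsv=cv2.cvtColor(f["p"],cv2.COLOR_RGB2HSV)
m=(box&(z>12)&(z<24)).astype(np.uint8);m=cv2.morphologyEx(m,cv2.MORPH_OPEN,np.ones((3,3)))
k,l,s,c=cv2.connectedComponentsWithStats(m)
for i in range(1,k):
    if s[i,4]<400: continue
    Q=P[l==i];print(c[i],s[i,4],np.median(Q[:,2]),cv2.minAreaRect(Q[:,:2].astype(np.float32)))
E
python3 -m crank '[[[-0.04,-0.04,0,0,1],[-0.04,-0.04,0,0,1],[-0.04,-0.035,0,0,1],[-0.04,-0.035,0,0,1],[-0.04,-0.03,0,0,1],[-0.04,-0.02,0,0,1],[-0.03,0,0,0,1],[0,0,0,0,1]]]'
```

```text
[-0.80251993  0.29946064  6.79429097]
caddy top ((642.2344970703125, 2.47113037109375), (145.1467742919922, 324.4100036621094), 9.611847877502441) 28.36291872888512
[284.91338798  97.22868852] 3660 18.607709740413284 ((627.1072387695312, 91.62115478515625), (77.02604675292969, 56.92601776123047), 9.9708833694458)
[298.4538206  178.85182724] 4515 18.628576181014495 ((642.5565795898438, 2.1565208435058594), (108.98735809326172, 52.33314514160156), 9.970452308654785)
[310.2945591  252.90525328] 2132 18.42934238312023 ((657.9789428710938, -87.571044921875), (64.62245178222656, 61.93983840942383), 30.56479835510254)
clock: 0.82
eef_pos: [466.7, -226.7, 197.0]
tool_rot: [0.001, 0.708, 0.706, -0.0]
wrist_force: [0.0, 1.1, -0.1]
opening: 85.7
gripper_force: 0.0
```

```bash
cat > w.py <<'E'
from h import *
import sys
st=state();p,d=snapshot("wrist");print(st["eef_pos"].round(1),st["tool_rot"].round(3),st["joint_pos"].round(2))
P=cloud("wrist",d,st);z=P[...,2]
np.savez("wl.npz",p=p,d=d,P=P)
if len(sys.argv)>1: cv2.imwrite(f"pics/{sys.argv[1]}.png",p[:,:,::-1])
m=((z>22)&(z<60)&(d>0)).astype(np.uint8);m[300:]=0
k,l,s,c=cv2.connectedComponentsWithStats(cv2.erode(m,np.ones((3,3))))
for i in range(1,k):
    if s[i,4]<150 or s[i,4]>9000: continue
    Q=P[l==i];T=Q[Q[:,2]>np.percentile(Q[:,2],90)-5];r=cv2.minAreaRect(T[:,:2].astype(np.float32))
    print(c[i].round(),s[i,4],"z%.0f"%np.median(T[:,2]),np.round(r[0],1),np.round(r[1]),round(r[2],1),"centroid",T[:,:2].mean(0).round(1),f["p"] if 0 else p[l==i].mean(0).round())
E
python3 w.py foot1
```

```text
[ 466.7 -226.7  197. ] [ 0.001  0.708  0.706 -0.   ] [-0.45  0.19  1.86 -0.    1.09 -0.45]
[ 4. 31.] 569 z40 [85.2 -5. ] [ 17. 103.] 4.1 centroid [84.5  4.5] [98. 90. 80.]
[440.  60.] 7611 z28 [655.7 -82.9] [144. 157.] 10.1 centroid [649.1 -81.1] [191. 152. 105.]
[542. 217.] 2445 z52 [ 846.9 -249.1] [289.  84.] 81.3 centroid [ 835.2 -291.5] [107.  71.  43.]
[180. 157.] 1410 z44 [ 354.4 -197.3] [41. 41.] 38.3 centroid [ 355.4 -196.7] [122.  61. 137.]
[361. 218.] 2205 z34 [ 556.7 -268.2] [89. 35.] 6.8 centroid [ 555.5 -267.7] [223. 177. 113.]
[208. 234.] 1224 z44 [ 382.  -285.7] [39. 42.] 70.4 centroid [ 381.8 -285.2] [174. 135.  86.]
```

View pics/foot1.png

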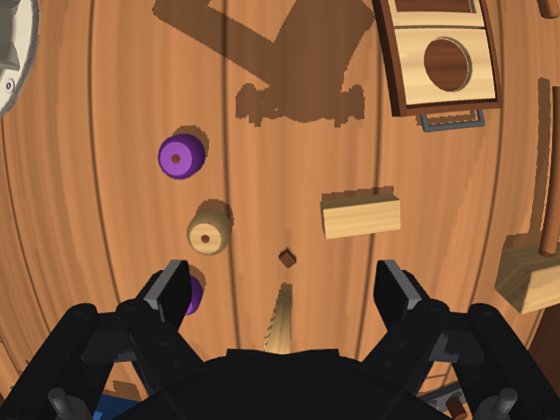

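The foot is at (234,208) with its dark hole mark. The purple ones are at (157,180) and partly behind the left finger. The wedge is at (320,278).

```bash
python3 -m crank '[[[-0.01,-0.014,0.015,0,1],[-0.01,-0.014,0.02,0,1],[-0.01,-0.014,0.02,0,1],[-0.01,-0.014,0.02,0,1],[-0.01,-0.014,0.015,0,1],[-0.0095,-0.0147,0.01,0,1],[0,0,0,0,1],[0,0,0,0,1]]]'; python3 w.py; python3 -c "
from station import *;s=state();print(s['eef_pos'])"
```

```text
clock: 1.53
eef_pos: [382.5, -281.0, 96.2]
tool_rot: [-0.001, 0.707, 0.707, 0.0]
wrist_force: [0.3, -0.1, -0.6]
opening: 85.8
gripper_force: 0.0
[ 382.5 -281.    96.2] [-0.001  0.707  0.707  0.   ] [-0.64  0.25  2.04  0.    0.85 -0.64]
[530.  40.] 2338 z28 [ 621.6 -122. ] [65. 93.] 10.7 centroid [ 612.4 -119. ] [171. 134.  93.]
[243. 100.] 3187 z44 [ 353.5 -197.6] [42. 42.] 5.9 centroid [ 354.3 -197.6] [ 94.  47. 108.]
[476. 195.] 3232 z34 [ 556.4 -268.4] [90. 36.] 7.4 centroid [ 552.  -268.2] [214. 170. 109.]
[280. 216.] 2866 z44 [ 380.7 -287.1] [42. 41.] 40.5 centroid [ 380.7 -285.8] [188. 147.  95.]
[231. 292.] 526 z37 [ 336.1 -355.7] [38. 10.] 1.8 centroid [ 337.1 -355.2] [72. 32. 85.]
[ 383.57819899 -281.29123423   96.92269201]
```

```bash
python3 -m crank '[[[-0.005,-0.002,0.012,0,1],[0,0,0.015,0,1],[0,0,0.015,0,1],[0,0,0.015,0,1],[0,0,0.014,0,1],[0,0,0.01,0,1],[0,0,0,0,1],[0,0,0,0,1]]]'; python3 -m crank '[[[0,0,0,0,0.4],[0,0,0,0,0.3],[0,0,0,0,0],[0,0,0,0,0],[0,0,0,0,0],[0,0,0,0,0],[0,0,0,0,0],[0,0,0,0,0]]]'
```

```text
clock: 2.25
eef_pos: [381.5, -286.4, 15.9]
tool_rot: [-0.0, 0.707, 0.707, 0.0]
wrist_force: [-0.2, -0.1, 0.3]
opening: 85.5
gripper_force: 0.0
clock: 2.92
eef_pos: [380.9, -286.8, 15.7]
tool_rot: [0.0, 0.707, 0.707, 0.0]
wrist_force: [-1.0, 0.6, 0.0]
opening: 0.0
gripper_force: 0.0
```

```bash
python3 w.py foot2
```

```text
[ 380.9 -286.8   15.7] [0.    0.707 0.707 0.   ] [-0.65  0.39  2.08  0.    0.66 -0.65]
[228.  81.] 7094 z44 [ 353.8 -197.8] [42. 42.] 89.4 centroid [ 354.7 -198.3] [ 91.  45. 104.]
[524. 219.] 3654 z34 [ 543.5 -270.1] [65. 36.] 7.3 centroid [ 538.3 -269.9] [218. 181. 117.]
[281. 237.] 3915 z44 [ 380.2 -281.5] [42. 31.] 1.2 centroid [ 380.  -277.5] [147. 115.  76.]
```

View pics/foot2.png

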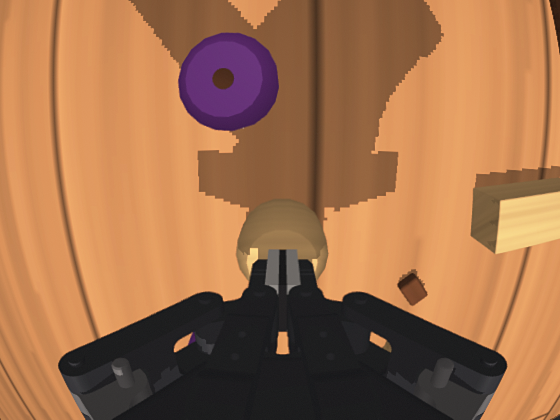

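```bash
python3 - <<'E'
from h import *
print({k:v for k,v in state().items() if k in("opening","gripper_force","wrist_force","eef_pos")})
f=np.load("wl.npz")
for r in range(225,330,8): print(r,f["P"][r,[270,276,283,290,297]].round(0).tolist())
p,_=snapshot("side");q,_=snapshot("scene")
a=cv2.resize(p[200:360,170:330],(480,480));b=cv2.resize(q[110:270,100:260],(480,480))
cv2.imwrite("pics/both1.png",cv2.resize(np.hstack([a,b]),(800,400))[:,:,::-1])
E
```

```text
{'eef_pos': array([ 380.8487046 , -286.7749277 ,   15.68886094]), 'wrist_force': array([ 0.4507959 ,  0.37081857, -0.24323343]), 'gripper_force': 0.0, 'opening': -0.17528495249591974}
225 [[375.0, -269.0, 41.0], [378.0, -269.0, 41.0], [381.0, -269.0, 41.0], [384.0, -269.0, 41.0], [388.0, -269.0, 40.0]]
233 [[375.0, -272.0, 44.0], [378.0, -272.0, 44.0], [381.0, -272.0, 44.0], [384.0, -272.0, 44.0], [388.0, -271.0, 45.0]]
241 [[375.0, -276.0, 44.0], [378.0, -276.0, 44.0], [381.0, -276.0, 44.0], [384.0, -276.0, 44.0], [388.0, -276.0, 43.0]]
249 [[375.0, -276.0, 54.0], [378.0, -276.0, 55.0], [381.0, -276.0, 55.0], [384.0, -275.0, 56.0], [388.0, -281.0, 43.0]]
257 [[375.0, -276.0, 63.0], [378.0, -276.0, 63.0], [381.0, -275.0, 64.0], [384.0, -276.0, 63.0], [387.0, -275.0, 64.0]]
265 [[376.0, -276.0, 71.0], [378.0, -276.0, 71.0], [381.0, -276.0, 72.0], [384.0, -275.0, 72.0], [387.0, -276.0, 71.0]]
273 [[376.0, -276.0, 78.0], [378.0, -276.0, 78.0], [381.0, -276.0, 78.0], [384.0, -276.0, 78.0], [386.0, -276.0, 79.0]]
281 [[376.0, -276.0, 85.0], [378.0, -275.0, 86.0], [381.0, -276.0, 85.0], [384.0, -275.0, 86.0], [386.0, -276.0, 84.0]]
289 [[376.0, -274.0, 94.0], [378.0, -278.0, 88.0], [381.0, -278.0, 88.0], [383.0, -275.0, 93.0], [386.0, -275.0, 92.0]]
297 [[377.0, -274.0, 99.0], [379.0, -274.0, 99.0], [381.0, -281.0, 87.0], [383.0, -274.0, 99.0], [386.0, -275.0, 98.0]]
305 [[377.0, -275.0, 102.0], [379.0, -278.0, 98.0], [381.0, -285.0, 88.0], [383.0, -275.0, 103.0], [385.0, -275.0, 103.0]]
313 [[377.0, -275.0, 108.0], [378.0, -282.0, 98.0], [381.0, -288.0, 88.0], [383.0, -277.0, 104.0], [385.0, -274.0, 109.0]]
321 [[377.0, -274.0, 113.0], [378.0, -286.0, 97.0], [381.0, -293.0, 87.0], [383.0, -285.0, 99.0], [385.0, -270.0, 118.0]]
329 [[377.0, -277.0, 114.0], [378.0, -289.0, 98.0], [381.0, -297.0, 88.0], [383.0, -288.0, 99.0], [385.0, -272.0, 119.0]]
```

View pics/both1.png

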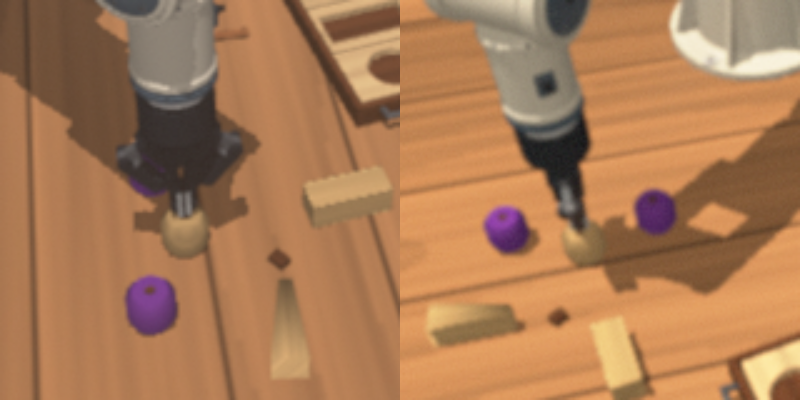

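The closed fingers hide behind the foot's top at z≈46, although the reported TCP z is 16. The foot hasn't moved, so the real fingertips may sit well behind the nominal TCP. I'll raise the arm and measure them.

```bash
python3 -m crank '[[[0,0,-0.02,0,0],[0,0,-0.02,0,0],[0,0,-0.02,0,0],[0,0,-0.02,0,0],[0,0,-0.01,0,0],[0,0,0,0,0],[0,0,0,0,0],[0,0,0,0,0]]]'; python3 w.py foot3;python3 - <<'E'
from h import *
f=np.load("wl.npz");st=state();q=st["tool_rot"]
T=(f["P"]-st["eef_pos"])@R.from_quat(q[[1,2,3,0]]).as_matrix()
for r in range(215,290,4): print(r,T[r,[274,290]].round(0).tolist())
E
```

```text
clock: 3.73
eef_pos: [380.3, -286.3, 104.7]
tool_rot: [-0.001, 0.707, 0.707, -0.0]
wrist_force: [-0.4, 0.6, -0.3]
opening: -0.3
gripper_force: 0.0
[ 380.3 -286.3  104.7] [-0.001  0.707  0.707 -0.   ] [-0.65  0.24  2.03 -0.    0.87 -0.65]
[527.  39.] 2239 z29 [ 625.3 -122.1] [73. 90.] 8.3 centroid [ 613.8 -120.7] [177. 142.  99.]
[248.  94.] 2993 z44 [ 353.7 -197.7] [42. 42.] 79.2 centroid [ 354.1 -197.8] [ 97.  48. 110.]
[474. 187.] 3096 z34 [ 556.6 -268.5] [90. 35.] 6.9 centroid [ 552.5 -268.3] [224. 182. 117.]
[283. 207.] 2793 z44 [ 380.4 -287.7] [42. 42.] 44.9 centroid [ 380.7 -286.3] [195. 155. 100.]
[230. 285.] 614 z43 [ 334.  -359.7] [22. 11.] 6.7 centroid [ 335.2 -359.1] [ 98.  47. 114.]
215 [[-4.0, -6.0, 61.0], [-4.0, 6.0, 60.0]]
219 [[-7.0, -6.0, 61.0], [-7.0, 6.0, 61.0]]
223 [[-10.0, -6.0, 61.0], [-10.0, 6.0, 61.0]]
227 [[-13.0, -6.0, 60.0], [-14.0, 6.0, 60.0]]
231 [[-17.0, -6.0, 60.0], [-17.0, 6.0, 61.0]]
235 [[-22.0, -7.0, 66.0], [-22.0, 6.0, 64.0]]
239 [[-41.0, -8.0, 104.0], [-41.0, 7.0, 105.0]]
243 [[-45.0, -8.0, 105.0], [-45.0, 7.0, 104.0]]
247 [[-49.0, -8.0, 104.0], [-50.0, 7.0, 105.0]]
251 [[11.0, -4.0, -41.0], [11.0, 3.0, -41.0]]
255 [[11.0, -4.0, -46.0], [11.0, 3.0, -46.0]]
259 [[11.0, -4.0, -50.0], [11.0, 3.0, -50.0]]
263 [[11.0, -4.0, -55.0], [11.0, 3.0, -54.0]]
267 [[11.0, -3.0, -57.0], [11.0, 3.0, -58.0]]
271 [[11.0, -3.0, -61.0], [11.0, 3.0, -61.0]]
275 [[11.0, -3.0, -65.0], [11.0, 3.0, -65.0]]
279 [[11.0, -3.0, -68.0], [10.0, 3.0, -67.0]]
283 [[11.0, -3.0, -71.0], [11.0, 3.0, -71.0]]
287 [[10.0, -3.0, -73.0], [10.0, 3.0, -72.0]]
```

View pics/foot3.png

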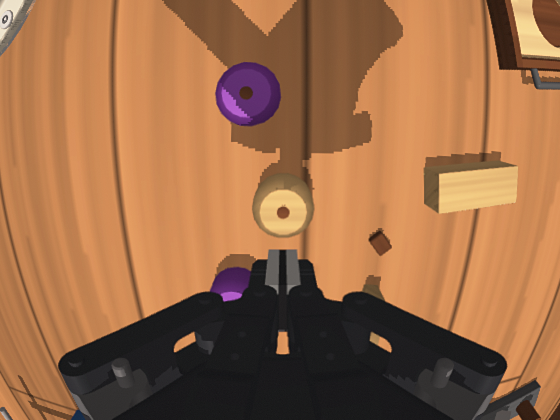

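The foot stands upright and unmoved at (211,283). The shut fingertips end at tool z ≈ −40, so the real tips are 40 mm behind the reported TCP. I'll offset every height by that amount. Next I open the gripper and check the tips in the open state.

```bash
python3 -m crank '[[[0,0,0,0,1],[0,0,0,0,1],[0,0,0,0,1],[0,0,0,0,1],[0,0,0,0,1],[0,0,0.01,0,1],[0,0,0.01,0,1],[0,0,0,0,1]]]'; python3 w.py;python3 - <<'E'
from h import *
f=np.load("wl.npz");st=state();q=st["tool_rot"]
T=(f["P"]-st["eef_pos"])@R.from_quat(q[[1,2,3,0]]).as_matrix()
S=T[150:330].reshape(-1,3);S=S[(S[:,2]<-20)&(abs(S[:,1])<60)]
for a in(-1,1):
    U=S[S[:,1]*a>0];print(np.percentile(U[:,2],[99,99.9]),np.abs(U[:,1]).min())
E
```

```text
clock: 4.45
eef_pos: [379.6, -285.8, 83.5]
tool_rot: [-0.002, 0.707, 0.707, -0.0]
wrist_force: [0.8, -0.6, 0.1]
opening: 85.7
gripper_force: 0.0
[ 379.6 -285.8   83.5] [-0.002  0.707  0.707 -0.   ] [-0.65  0.28  2.05 -0.    0.82 -0.65]
[538.  34.] 1965 z29 [ 615.1 -126.2] [52. 86.] 9.0 centroid [ 608.7 -119.6] [171. 134.  92.]
[246.  93.] 3503 z44 [ 353.5 -197.6] [42. 42.] 23.9 centroid [ 354.2 -197.9] [85. 41. 98.]
[487. 193.] 3360 z34 [ 556.2 -268.5] [90. 35.] 7.0 centroid [ 551.8 -268.2] [215. 171. 110.]
[284. 215.] 3064 z44 [ 380.5 -287.1] [42. 41.] 54.6 centroid [ 380.5 -285.8] [189. 149.  95.]
[232. 293.] 433 z35 [ 336.6 -354.4] [34.  7.] 0.3 centroid [ 336.9 -353.9] [70. 32. 83.]
[-49.09170031 -47.29381853] 0.3546532872290592
[-48.59831272 -47.06732988] 28.76598990292994
```

```bash
python3 -m crank '[[[-0.001,0.001,0.015,0,1],[0,0,0.018,0,1],[0,0,0.018,0,1],[0,0,0.018,0,1],[0,0,0.018,0,1],[0,0,0.015,0,1],[0,0,0.008,0,1],[0,0,0,0,1]]]'; python3 -m crank '[[[0,0,0,0,0.6],[0,0,0,0,0.5],[0,0,0,0,0],[0,0,0,0,0],[0,0,0,0,0],[0,0,0,0,0],[0,0,0,0,0],[0,0,0,0,0]]]'
```

```text
clock: 5.17
eef_pos: [380.9, -287.0, -25.8]
tool_rot: [-0.001, 0.707, 0.707, -0.0]
wrist_force: [-0.1, -0.2, 0.4]
opening: 85.4
gripper_force: 0.0
clock: 5.83
eef_pos: [382.5, -288.2, -22.9]
tool_rot: [0.001, 0.707, 0.707, 0.0]
wrist_force: [-1.7, 1.0, 9.3]
opening: 47.9
gripper_force: 60.3
```

```bash
python3 -m crank '[[[0,0,-0.008,0,0],[0,0,-0.015,0,0],[0,0,-0.02,0,0],[0,0,-0.02,0,0],[0,0,-0.02,0,0],[0,0,-0.015,0,0],[0,0,0,0,0],[0,0,0,0,0]]]'; python3 w.py foot4
```

```text
clock: 6.5
eef_pos: [382.6, -288.3, 75.0]
tool_rot: [0.001, 0.707, 0.707, 0.0]
wrist_force: [0.7, 0.2, -0.7]
opening: 48.0
gripper_force: 62.1
[ 382.6 -288.3   75. ] [0.001 0.707 0.707 0.   ] [-0.65  0.29  2.05  0.    0.8  -0.65]
[541.  32.] 1828 z29 [ 613.2 -129.7] [47. 79.] 9.7 centroid [ 608.3 -122.3] [178. 143.  99.]
[239.  88.] 3794 z44 [ 353.9 -197.8] [42. 42.] 53.8 centroid [ 354.3 -197.8] [ 90.  44. 103.]
[489. 193.] 3551 z34 [ 556.5 -268.5] [90. 35.] 7.3 centroid [ 551.5 -268.5] [225. 184. 118.]
```

View pics/foot4.png

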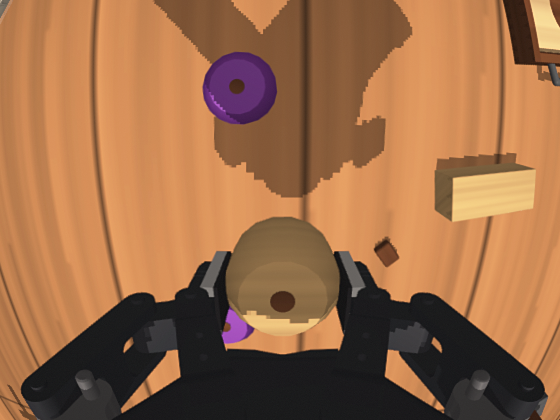

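The foot is held between the pads at about (280,280). Next I measure how it sits in the hand.

```bash
python3 - <<'E'
from h import *
f=np.load("wl.npz");st=state();q=st["tool_rot"];p=f["p"]
T=(f["P"]-st["eef_pos"])@R.from_quat(q[[1,2,3,0]]).as_matrix()
for c in(262,282,305): print([ (r,T[r,c].round(0).tolist()) for r in range(215,336,10)])
S=T[265:330,245:320].reshape(-1,3);t=np.percentile(S[:,2],2);S=S[(S[:,2]<t+4)&(np.hypot(S[:,0],S[:,1])<16)]
A=np.c_[S[:,:2],np.ones(len(S))];print(len(S),np.linalg.lstsq(A,S[:,2],rcond=None)[0],S.mean(0),S.min(0),S.max(0))
U=T[220:330,200:350].reshape(-1,3)
E
```

```text
[(215, [-9.0, -16.0, 74.0]), (225, [23.0, -9.0, -41.0]), (235, [23.0, -8.0, -55.0]), (245, [21.0, -8.0, -61.0]), (255, [18.0, -7.0, -64.0]), (265, [15.0, -7.0, -66.0]), (275, [12.0, -7.0, -68.0]), (285, [7.0, -8.0, -67.0]), (295, [3.0, -8.0, -68.0]), (305, [-2.0, -8.0, -68.0]), (315, [-7.0, -8.0, -68.0]), (325, [-12.0, -8.0, -68.0]), (335, [-131.0, -19.0, 74.0])]
[(215, [-9.0, 0.0, 74.0]), (225, [24.0, 0.0, -46.0]), (235, [24.0, 0.0, -57.0]), (245, [22.0, 0.0, -61.0]), (255, [19.0, 0.0, -65.0]), (265, [16.0, 0.0, -67.0]), (275, [12.0, 0.0, -68.0]), (285, [7.0, 0.0, -67.0]), (295, [3.0, 0.0, -68.0]), (305, [-2.0, 0.0, -68.0]), (315, [-7.0, 0.0, -68.0]), (325, [-12.0, 0.0, -68.0]), (335, [-18.0, 0.0, -68.0])]
[(215, [-9.0, 19.0, 73.0]), (225, [22.0, 11.0, -40.0]), (235, [23.0, 10.0, -54.0]), (245, [21.0, 9.0, -61.0]), (255, [19.0, 9.0, -64.0]), (265, [16.0, 9.0, -67.0]), (275, [12.0, 9.0, -68.0]), (285, [7.0, 9.0, -68.0]), (295, [3.0, 9.0, -68.0]), (305, [-2.0, 9.0, -68.0]), (315, [-7.0, 10.0, -68.0]), (325, [-12.0, 10.0, -68.0]), (335, [71.0, 0.0, -178.0])]
4058 [-8.41803163e-04  1.47714532e-03 -6.79218161e+01] [  1.00971288   0.10098411 -67.92251692] [-14.84755461 -14.89180821 -70.08598376] [ 15.938598    15.28288425 -65.91821246]
```

The foot is upright and centred, with its base at tool z −24. I carry it over the round pocket at (658, −87.5).

```bash
python3 -m crank '[[[0.01,0.015,0,0,0],[0.018,0.025,0,0,0],[0.018,0.025,0,0,0],[0.018,0.025,0,0,0],[0.018,0.025,0,0,0],[0.018,0.025,0,0,0],[0.018,0.025,0,0,0],[0.018,0.025,0,0,0]]]'; python3 -m crank '[[[0.018,0.025,0,0,0],[0.018,0.025,0,0,0],[0.014,0.02,0,0,0],[0.01,0.01,0,0,0],[0.005,0.005,0,0,0],[0,0,0,0,0],[0,0,0,0,0],[0,0,0,0,0]]]'
```

```text
clock: 7.22
eef_pos: [572.0, -150.4, 72.2]
tool_rot: [-0.001, 0.707, 0.707, -0.001]
wrist_force: [0.4, -0.2, -0.4]
opening: 48.2
gripper_force: 62.1
clock: 7.88
eef_pos: [655.5, -87.6, 73.3]
tool_rot: [-0.0, 0.707, 0.707, -0.001]
wrist_force: [0.2, 0.8, -0.4]
opening: 48.0
gripper_force: 62.1
```

```bash
python3 -m crank '[[[0,0.002,0.01,0,0],[0,0,0.015,0,0],[0,0,0.015,0,0],[0,0,0.015,0,0],[0,0,0.01,0,0],[0,0,0.005,0,0],[0,0,0.003,0,0],[0,0,0,0,0]]]'; python3 -m crank '[[[0,0,0.002,0,0],[0,0,0.002,0,0],[0,0,0.001,0,0],[0,0,0.001,0,0],[0,0,0,0,0],[0,0,0,0,0],[0,0,0,0,0],[0,0,0,0,0]]]'
```

```text
clock: 8.55
eef_pos: [658.6, -87.0, 0.3]
tool_rot: [-0.0, 0.707, 0.707, -0.0]
wrist_force: [-1.3, -0.5, -0.5]
opening: 48.1
gripper_force: 62.1
clock: 9.22
eef_pos: [659.1, -86.7, -4.9]
tool_rot: [0.0, 0.707, 0.707, 0.0]
wrist_force: [-0.6, 0.6, 5.7]
opening: 48.3
gripper_force: 62.6
```

```bash
python3 -m crank '[[[0,0,0,0,0.65],[0,0,0,0,0.7],[0,0,0,0,0.8],[0,0,0,0,0.9],[0,0,-0.005,0,0.9],[0,0,-0.015,0,1],[0,0,-0.02,0,1],[0,0,-0.03,0,1]]]'; python3 -m crank '[[[0,0,-0.03,0,1],[0,0,-0.02,0,1],[-0.03,-0.02,-0.01,0,1],[-0.03,-0.02,0,0,1],[-0.03,-0.02,0,0,1],[-0.03,-0.02,0,0,1],[-0.01,0,0,0,1],[0,0,0,0,1]]]'; python3 w.py foot5
```

```text
clock: 9.88
eef_pos: [657.0, -86.5, 63.4]
tool_rot: [-0.002, 0.707, 0.707, -0.001]
wrist_force: [-0.1, 0.3, 0.2]
opening: 85.3
gripper_force: 0.0
clock: 10.55
eef_pos: [578.2, -219.2, 125.3]
tool_rot: [0.001, 0.708, 0.706, -0.0]
wrist_force: [-0.2, 0.8, -0.6]
opening: 85.3
gripper_force: 0.0
[ 578.2 -219.2  125.3] [ 0.001  0.708  0.706 -0.   ] [-0.36  0.42  1.71 -0.    1.01 -0.36]
[534. 198.] 5345 z53 [ 872.5 -207.5] [240.  90.] 89.5 centroid [ 845.8 -206.5] [128.  80.  48.]
[ 62. 180.] 1474 z44 [ 357.  -197.4] [40. 38.] 61.6 centroid [ 358.3 -196.4] [ 99.  44. 114.]
[261. 251.] 3498 z34 [ 557.7 -268.2] [88. 36.] 6.9 centroid [ 558.4 -267.1] [223. 178. 114.]
```

View pics/foot5.png

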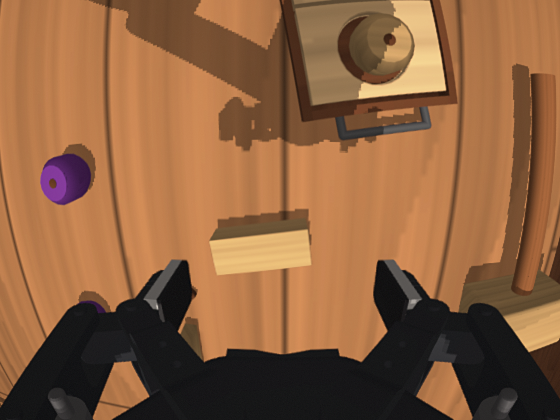

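The foot stands upright in the round pocket at (45,380). On to the wedge.

```bash
python3 - <<'E'
from h import *
P=np.load("wl.npz")["P"][20:85,335:425].reshape(-1,3);Q=P[P[:,2]>57];print(len(Q),Q.mean(0),np.ptp(Q,0))
E
python3 -m crank '[[[-0.015,-0.01,0,0,1],[-0.027,-0.015,0,0,1],[-0.027,-0.015,0,0,1],[-0.027,-0.015,0,0,1],[-0.027,-0.015,0,0,1],[-0.027,-0.015,0,0,1],[-0.027,-0.015,0,0,1],[-0.027,-0.01,0,0,1]]]'; python3 -m crank '[[[-0.02,-0.005,0,0,1],[-0.005,0,0,0,1],[0,0,0,0,1],[0,0,0,0,1],[0,0,0,0,1],[0,0,0,0,1],[0,0,0,0,1],[0,0,0,0,1]]]'; python3 w.py
```

```text
2056 [656.39940624 -88.91778036  63.99943483] [101.94407466  80.55760176 245.55711441]
clock: 11.27
eef_pos: [468.9, -420.7, 124.7]
tool_rot: [-0.0, 0.707, 0.708, 0.0]
wrist_force: [0.6, -0.5, -0.0]
opening: 85.3
gripper_force: 0.0
clock: 11.93
eef_pos: [464.3, -445.0, 124.8]
tool_rot: [-0.0, 0.707, 0.707, 0.0]
wrist_force: [0.5, 0.4, -0.3]
opening: 85.1
gripper_force: 0.0
[ 464.3 -445.   124.8] [-0.     0.707  0.707  0.   ] [-0.77  0.45  1.66  0.    1.03 -0.77]
[389.  12.] 2280 z34 [ 558.  -276.7] [90. 23.] 8.1 centroid [ 556.3 -277.4] [163. 127.  81.]
[139. 124.] 2152 z44 [ 338.3 -376.3] [41. 40.] 77.4 centroid [ 339.3 -375.9] [111.  52. 126.]
[281. 180.] 2698 z34 [ 460.8 -422.4] [89. 33.] 86.6 centroid [ 463.1 -427.6] [174. 136.  87.]
```

```bash
cat > ax.py <<'E'
from h import *
import sys
P=np.load("wl.npz")["P"];c=np.array(eval(sys.argv[1]));a=float(sys.argv[2]);zl,zh=eval(sys.argv[3])
m=(P[...,2]>zl)&(P[...,2]<zh)&(np.hypot(*(P[...,:2]-c).transpose(2,0,1))<56)
Q=P[m][:,:2]
for _ in range(4):
    u=np.array([np.cos(np.radians(a)),np.sin(np.radians(a))]);v=np.array([-u[1],u[0]])
    s=(Q-c)@u;t=(Q-c)@v;e=np.percentile(s,[.5,99.5]);S=[]
    for b in np.arange(e[0]+3,e[1]-6,4):
        k=(s>b)&(s<b+4)
        if k.sum()>4: lo,hi=np.percentile(t[k],[1,99]);S.append((b+2,(lo+hi)/2,hi-lo))
    S=np.array(S);g=np.polyfit(S[:,0],S[:,1],1);a+=np.degrees(np.arctan(g[0]));c=c+u*e.mean()+v*np.polyval(g,e.mean())
print("len",np.ptp(e),"centre",c.round(1),"axis deg",round(a,1),"widths",S[:,2].round(0))
E
python3 ax.py '[462.,-424]' 83 '(30,40)'
```

```text
len 89.13960359884521 centre [ 463.8 -422.5] axis deg 82.7 widths [34. 33. 32. 31. 30. 29. 28. 27. 26. 25. 24. 23. 23. 22. 21. 20. 19. 17.
 16. 15. 15.]
```

```bash
python3 -m crank '[[[0.011,-0.0005,0.01,0,1],[0.0115,0,0.015,0,1],[0,0,0.02,0.064,1],[0,0,0.02,0.064,1],[0,0,0.02,0,1],[0,0,0.02,0,1],[0,0,0,0,1],[0,0,0,0,1]]]'; python3 w.py; python3 ax.py '[462.,-424]' 83 '(30,40)'
```

```text
clock: 12.65
eef_pos: [462.8, -422.5, 19.0]
tool_rot: [-0.001, 0.751, 0.66, -0.0]
wrist_force: [0.3, -0.5, 0.6]
opening: 85.2
gripper_force: 0.0
[ 462.8 -422.5   19. ] [-0.001  0.751  0.66  -0.   ] [-0.74  0.56  1.75  0.    0.83 -0.61]
[ 72. 195.] 4176 z44 [ 338.9 -375.2] [40. 41.] 53.4 centroid [ 340.8 -375.3] [108.  49. 124.]
[284. 240.] 5085 z34 [ 463.8 -415.4] [77. 31.] 83.5 centroid [ 464.2 -417.7] [161. 126.  81.]
len 89.10108119976869 centre [ 463.7 -421.9] axis deg 82.3 widths [34. 33. 32. 31. 30. 29. 28. 27. 26. 25. 24. 24. 22. 22. 21. 19. 18. 18.
 17. 16. 15.]
```

```bash
python3 -m crank '[[[0,0.001,0.01,0,1],[0,0,0.012,0,1],[0,0,0.012,0,1],[0,0,0.008,0,1],[0,0,0.003,0,1],[0,0,0,0,1],[0,0,0,0,0.6],[0,0,0,0,0.5]]]'; python3 -m crank '[[[0,0,0,0,0.4],[0,0,0,0,0],[0,0,0,0,0],[0,0,0,0,0],[0,0,0,0,0],[0,0,0,0,0],[0,0,0,0,0],[0,0,0,0,0]]]'
```

```text
clock: 13.37
eef_pos: [464.6, -423.6, -25.0]
tool_rot: [0.0, 0.751, 0.66, 0.0]
wrist_force: [-0.1, 0.2, 0.2]
opening: 63.9
gripper_force: 0.0
clock: 14.03
eef_pos: [464.7, -423.7, -24.6]
tool_rot: [0.0, 0.751, 0.66, 0.0]
wrist_force: [-0.8, 0.5, 5.6]
opening: 25.6
gripper_force: 58.5
```

```bash
python3 -m crank '[[[0,0,-0.005,0,0],[0,0,-0.012,0,0],[0,0,-0.018,0,0],[0,0,-0.02,0,0],[0,0,-0.02,0,0],[0,0,-0.02,0,0],[0,0,-0.01,0,0],[0,0,0,0,0]]]'; python3 - <<'E'
from h import *
st=state();p,d=snapshot("wrist");P=cloud("wrist",d,st);np.savez("wl.npz",p=p,d=d,P=P)
cv2.imwrite("pics/wedge1.png",p[:,:,::-1]);q=st["tool_rot"]
T=(P-st["eef_pos"])@R.from_quat(q[[1,2,3,0]]).as_matrix()
m=(np.abs(T[...,1])<9)&(T[...,0]>-20)&(T[...,0]<60)&(T[...,2]>-70)&(T[...,2]<0);m[330:]=0
S=T[m];t=S[:,2].min();print(st["eef_pos"],np.percentile(S,[1,50,99],axis=0).round(1))
for r in range(200,340,8): print(r,T[r,[276,284,292]].round(0).tolist())
E
```

```text
clock: 14.7
eef_pos: [465.8, -424.6, 82.8]
tool_rot: [0.002, 0.751, 0.66, 0.0]
wrist_force: [0.8, -0.3, -0.6]
opening: 25.5
gripper_force: 58.5
[ 465.76889541 -424.63509386   82.83579611] [[-19.1  -8.7 -60. ]
 [ 19.3   0.1 -58.6]
 [ 46.3   8.7 -31.3]]
200 [[40.0, -3.0, -59.0], [40.0, 0.0, -58.0], [39.0, 4.0, -58.0]]
208 [[36.0, -3.0, -59.0], [36.0, 0.0, -58.0], [36.0, 4.0, -58.0]]
216 [[34.0, -3.0, -60.0], [33.0, 0.0, -58.0], [33.0, 4.0, -59.0]]
224 [[30.0, -3.0, -58.0], [30.0, 0.0, -58.0], [30.0, 4.0, -58.0]]
232 [[27.0, -3.0, -58.0], [27.0, 1.0, -59.0], [27.0, 4.0, -59.0]]
240 [[24.0, -3.0, -59.0], [23.0, 1.0, -58.0], [23.0, 4.0, -59.0]]
248 [[20.0, -3.0, -59.0], [20.0, 1.0, -59.0], [20.0, 4.0, -59.0]]
256 [[17.0, -3.0, -59.0], [16.0, 1.0, -58.0], [17.0, 4.0, -59.0]]
264 [[13.0, -3.0, -59.0], [13.0, 1.0, -58.0], [13.0, 4.0, -58.0]]
272 [[9.0, -3.0, -59.0], [9.0, 1.0, -58.0], [9.0, 4.0, -57.0]]
280 [[6.0, -3.0, -59.0], [5.0, 1.0, -58.0], [6.0, 4.0, -59.0]]
288 [[2.0, -3.0, -58.0], [1.0, 1.0, -58.0], [1.0, 4.0, -58.0]]
296 [[-2.0, -3.0, -59.0], [-2.0, 1.0, -58.0], [-2.0, 4.0, -59.0]]
304 [[-7.0, -3.0, -58.0], [-7.0, 1.0, -58.0], [-7.0, 4.0, -58.0]]
312 [[-11.0, -3.0, -58.0], [-10.0, 1.0, -59.0], [-10.0, 4.0, -59.0]]
320 [[-15.0, -3.0, -59.0], [-15.0, 1.0, -59.0], [-15.0, 4.0, -58.0]]
328 [[-19.0, -3.0, -59.0], [-20.0, 1.0, -58.0], [-20.0, 4.0, -59.0]]
336 [[-24.0, -3.0, -59.0], [-25.0, 1.0, -58.0], [-24.0, 4.0, -59.0]]
```

View pics/wedge1.png

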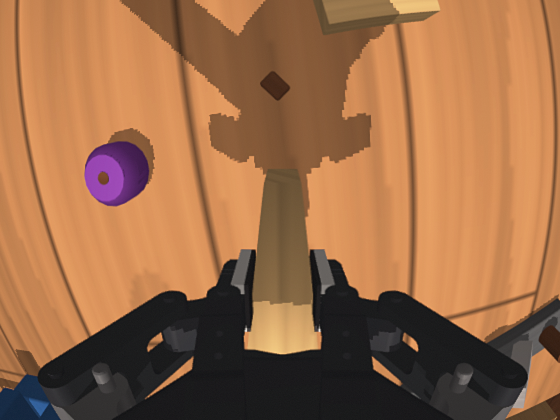

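The wedge is held flat and centred at (280,260), with its base at tool z −24.5. I carry it to the long pocket, then turn it there.

```bash
python3 -m crank '[[[0.015,0.004,0,0,0],[0.028,0.0075,0,0,0],[0.032,0.0085,0,0,0],[0.032,0.0085,0,0,0],[0.032,0.0085,0,0,0],[0.032,0.0085,0,0,0],[0.032,0.0085,0,0,0],[0.032,0.0085,0,0,0]]]'; python3 -m crank '[[[0.032,0.0085,0,0,0],[0.032,0.0085,0,0,0],[0.032,0.0085,0,0,0],[0.032,0.0085,0,0,0],[0.032,0.0085,0,0,0],[0.028,0.008,0,0,0],[0.015,0.004,0,0,0],[0.005,0.001,0,0,0]]]'; python3 -m crank '[[[0,0,0,0.05,0],[0,0,0,0.09,0],[0,0,0,0.1,0],[0,0,0,0.1,0],[0,0,0,0.1,0],[0,0,0,0.1,0],[0,0,0,0.1,0],[0,0,0,0.1,0]]]'
```

```text
clock: 15.42
eef_pos: [555.6, -195.6, 78.1]
tool_rot: [-0.001, 0.751, 0.66, -0.001]
wrist_force: [1.3, 0.4, -1.5]
opening: 25.8
gripper_force: 58.5
clock: 16.08
eef_pos: [637.7, 3.8, 78.3]
tool_rot: [-0.001, 0.75, 0.661, -0.0]
wrist_force: [-1.3, -1.1, -0.1]
opening: 25.4
gripper_force: 58.6
clock: 16.75
eef_pos: [636.6, -0.2, 78.7]
tool_rot: [-0.0, 0.94, 0.341, -0.001]
wrist_force: [0.4, -0.2, -0.2]
opening: 25.5
gripper_force: 58.5
```

```bash
python3 -m crank '[[[0,0,0,0.1,0],[0,0,0,0.1,0],[0,0,0,0.1,0],[0,0,0,0.1,0],[0,0,0,0.08,0],[0,0,0,0.044,0],[0,0,0,0,0],[0,0,0,0,0]]]'; python3 - <<'E'
from h import *
st=state();p,d=snapshot("wrist");P=cloud("wrist",d,st);q=st["tool_rot"];print(st["eef_pos"],q,st["joint_pos"])
cv2.imwrite("pics/wedge2.png",p[:,:,::-1]);np.savez("wl.npz",p=p,d=d,P=P)
T=(P-st["eef_pos"])@R.from_quat(q[[1,2,3,0]]).as_matrix()
M=R.from_quat(q[[1,2,3,0]]).as_matrix()
e=np.array([642.5,2.2,0])-st["eef_pos"];print("need tool shift",(e@M)[:2],"heading",np.degrees(np.arctan2(M[1,0],M[0,0])))
E
```

```text
clock: 17.42
eef_pos: [637.0, 0.1, 79.0]
tool_rot: [0.0, 0.996, 0.09, -0.001]
wrist_force: [-0.5, 0.0, -0.9]
opening: 25.8
gripper_force: 58.5
[6.37040402e+02 5.74183105e-02 7.90390605e+01] [ 5.80233730e-05  9.95966740e-01  8.97203765e-02 -7.09704924e-04] [-2.11886749e-03  4.97558390e-01  1.69885062e+00 -3.03048891e-04
  9.46586422e-01  1.38917233e+00]
need tool shift [ 5.86717058 -1.13143328] heading 10.295044628132391
```

View pics/wedge2.png

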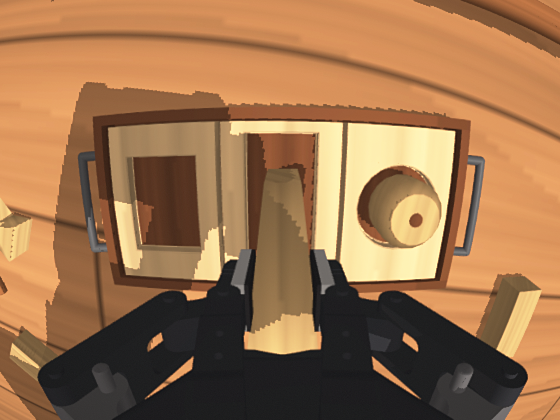

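The wedge is lined up over the long pocket at (170,283), and the foot is seated at (205,400). I lower the wedge.

```bash
python3 -m crank '[[[0.003,-0.001,0.01,0,0],[0.002,0,0.015,0,0],[0,0,0.017,0,0],[0,0,0.015,0,0],[0,0,0.012,0,0],[0,0,0.007,0,0],[0,0,0.003,0,0],[0,0,0,0,0]]]'; python3 -m crank '[[[0,0,0.002,0,0],[0,0,0.002,0,0],[0,0,0.001,0,0],[0,0,0.001,0,0],[0,0,0,0,0],[0,0,0,0,0],[0,0,0,0,0],[0,0,0,0,0]]]'
```

```text
clock: 18.13
eef_pos: [642.2, 2.8, -0.4]
tool_rot: [-0.0, 0.996, 0.089, -0.001]
wrist_force: [0.1, 1.0, -0.4]
opening: 25.7
gripper_force: 58.5
clock: 18.8
eef_pos: [642.8, 2.8, -5.2]
tool_rot: [0.0, 0.996, 0.089, 0.0]
wrist_force: [0.8, 0.3, -0.5]
opening: 25.8
gripper_force: 58.5
```

```bash
python3 -m crank '[[[0,0,0.001,0,0],[0,0,0.001,0,0],[0,0,0,0,0],[0,0,0,0,0],[0,0,0,0,0.36],[0,0,0,0,0.45],[0,0,0,0,0.5],[0,0,0,0,0.5]]]'; python3 -m crank '[[[0,0,-0.005,0,0.5],[0,0,-0.01,0,0.5],[0,0,-0.02,0,0.5],[0,0,-0.02,0,0.5],[0,0,-0.025,0,0.6],[0,0,-0.025,0,1],[-0.02,0,-0.02,0,1],[-0.02,0,0,0,1]]]'; python3 - <<'E'
from h import *
st=state();p,d=snapshot("wrist");P=cloud("wrist",d,st);np.savez("wl.npz",p=p,d=d,P=P)
cv2.imwrite("pics/wedge3.png",p[:,:,::-1])
E
python3 ax.py '[642.,2]' 10 '(46,60)'
```

```text
clock: 19.47
eef_pos: [642.6, 2.8, -7.5]
tool_rot: [-0.0, 0.996, 0.089, -0.0]
wrist_force: [-0.2, -0.5, 0.0]
opening: 42.4
gripper_force: 0.0
clock: 20.13
eef_pos: [606.6, -4.3, 123.0]
tool_rot: [0.0, 0.996, 0.089, 0.004]
wrist_force: [0.9, 0.7, -0.6]
opening: 84.1
gripper_force: 0.0
len 88.46211317461076 centre [643.5   3.1] axis deg 10.5 widths [34. 33. 32. 31. 31. 29. 28. 27. 26. 25. 25. 24. 22. 22. 21. 19. 18. 17.
 17. 15.]
```

View pics/wedge3.png

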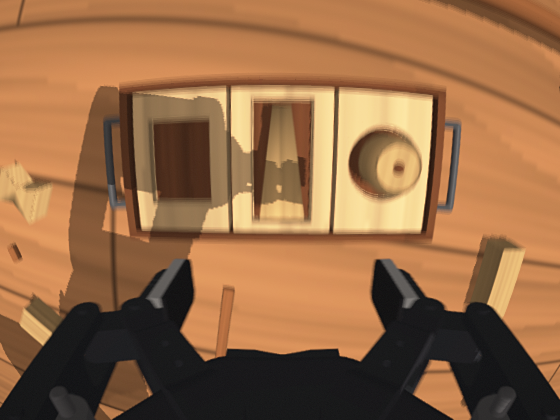

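The wedge lies flat in the long pocket, centred at (160,283). Next is the key, which shows at (190,25).

```bash
python3 -m crank '[[[0,-0.015,0,-0.05,1],[0,-0.028,0,0,1],[0,-0.035,0,0,1],[0,-0.035,0,0,1],[0,-0.035,0,0,1],[0,-0.035,0,0,1],[0,-0.035,0,0,1],[0,-0.035,0,0,1]]]'; python3 -m crank '[[[0,-0.02,0,0,1],[0,-0.006,0,-0.04,1],[0,0,0,-0.1,1],[0,0,0,-0.1,1],[0,0,0,-0.1,1],[0,0,0,-0.1,1],[0,0,0,-0.1,1],[0,0,0,-0.1,1]]]';  python3 -m crank '[[[0,0,0,-0.1,1],[0,0,0,-0.1,1],[0,0,0,-0.1,1],[0,0,0,-0.1,1],[0,0,0,0,1],[0,0,0,0,1],[0,0,0,0,1],[0,0,0,0,1]]]'; python3 w.py key1; python3 ax.py '[563.,288]' 72.6 '(29,40)'
```

```text
clock: 20.85
eef_pos: [546.2, 243.9, 118.4]
tool_rot: [-0.0, 0.993, 0.114, 0.0]
wrist_force: [1.6, -0.1, -0.2]
opening: 84.8
gripper_force: 0.0
clock: 21.52
eef_pos: [540.9, 267.7, 118.3]
tool_rot: [-0.0, 0.906, 0.423, 0.0]
wrist_force: [-1.0, -0.3, -0.4]
opening: 85.5
gripper_force: 0.0
clock: 22.18
eef_pos: [540.8, 267.6, 117.8]
tool_rot: [0.0, 0.806, 0.592, 0.0]
wrist_force: [0.3, 0.4, -0.5]
opening: 85.4
gripper_force: 0.0
[540.8 267.6 117.8] [0.    0.806 0.592 0.   ] [ 0.46  0.4   1.75 -0.    0.99  0.76]
[139.  58.] 3347 z44 [464.  424.2] [49. 50.] 11.4 centroid [465.  423.2] [158. 124.  80.]
[556. 144.] 523 z25 [846.7 248.6] [104.  16.] 80.1 centroid [845.8 240.5] [179. 109.  64.]
[302. 168.] 2245 z34 [565.  289.9] [59. 37.] 72.5 centroid [564.9 290.6] [190. 152.  98.]
[118. 233.] 2210 z34 [381.3 284.9] [59. 40.] 62.2 centroid [383.1 285.7] [152. 119.  77.]
[553. 265.] 696 z26 [839.6  85.8] [ 22. 115.] 13.2 centroid [837.1  88.8] [189. 118.  67.]
[439. 278.] 1308 z28 [671.1 143.7] [42. 88.] 31.9 centroid [668.8 141.7] [149. 113.  80.]
len 59.81333519345716 centre [564.9 289.8] axis deg 72.6 widths [35. 33. 30. 27. 24. 21. 18. 19. 22. 25. 29. 31. 35.]
```

View pics/key1.png

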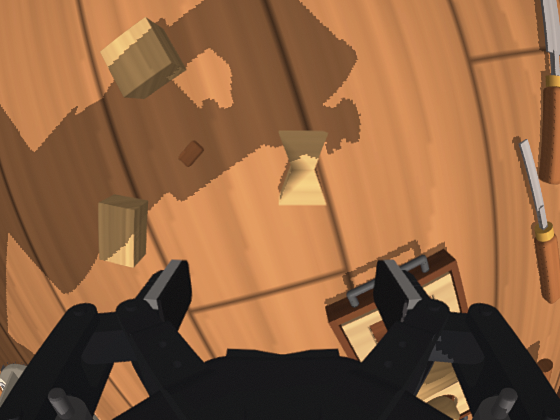

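The key is at (168,302) with its waist visible. The heading is already right, so I approach and grip at the waist.

```bash
python3 -m crank '[[[0.012,0.007,0,0,1],[0.0164,0.0094,0.01,0,1],[0,0,0.02,0,1],[0,0,0.02,0,1],[0,0,0.02,0,1],[0,0,0.02,0,1],[0,0,0.01,0,1],[0,0,0,0,1]]]'; python3 w.py; python3 ax.py '[563.,288]' 72.6 '(29,40)'
```

```text
clock: 22.9
eef_pos: [563.2, 289.0, 15.3]
tool_rot: [-0.0, 0.806, 0.592, -0.002]
wrist_force: [-0.1, 0.2, -0.2]
opening: 85.6
gripper_force: 0.0
[563.2 289.   15.3] [-0.     0.806  0.592 -0.002] [0.47 0.58 1.74 0.   0.83 0.77]
[50. 84.] 6684 z44 [463.9 424.3] [51. 50.] 11.7 centroid [466.7 422.7] [159. 126.  81.]
[285. 243.] 5545 z34 [565.1 290. ] [60. 38.] 72.8 centroid [565.9 292.3] [183. 148.  96.]
[ 48. 287.] 990 z34 [390.6 302.4] [21. 40.] 62.7 centroid [392.  305.8] [128.  99.  65.]
len 59.533489949166025 centre [565.  289.7] axis deg 72.5 widths [36. 34. 30. 28. 24. 22. 19. 20. 23. 26. 29. 32. 35.]
```

```bash
python3 -m crank '[[[0.001,0.0015,0.01,0,1],[0,0,0.012,0,1],[0,0,0.01,0,1],[0,0,0.007,0,1],[0,0,0.002,0,1],[0,0,0,0,1],[0,0,0,0,0.6],[0,0,0,0,0.5]]]'; python3 -m crank '[[[0,0,0,0,0.4],[0,0,0,0,0],[0,0,0,0,0],[0,0,0,0,0],[0,0,0,0,0],[0,0,0,0,0],[0,0,0,0,0],[0,0,0,0,0]]]'; python3 -m crank '[[[0,0,-0.005,0,0],[0,0,-0.012,0,0],[0,0,-0.018,0,0],[0,0,-0.02,0,0],[0,0,-0.02,0,0],[0,0,-0.02,0,0],[0,0,-0.01,0,0],[0,0,0,0,0]]]'; cat > held.py <<'E'
from h import *
import sys
st=state();p,d=snapshot("wrist");P=cloud("wrist",d,st);np.savez("wl.npz",p=p,d=d,P=P)
cv2.imwrite(f"pics/{sys.argv[1]}.png",p[:,:,::-1]);q=st["tool_rot"];M=R.from_quat(q[[1,2,3,0]]).as_matrix()
T=(P-st["eef_pos"])@M
m=(np.abs(T[...,1])<26)&(np.abs(T[...,0])<40)&(T[...,2]>-64)&(T[...,2]<-50)&(np.arange(420)[:,None]<345)
S=T[m&((np.abs(T[...,1])<8)|(T[...,0]>16))];A=np.c_[S[:,:2],np.ones(len(S))]
print("top plane",np.linalg.lstsq(A,S[:,2],rcond=None)[0].round(3),"max x",np.percentile(S[:,0],99),"end y",np.percentile(S[S[:,0]>22][:,1],[1,99]))
e=np.array([627.1,91.6,0])-st["eef_pos"];print("shift",(e@M)[:2].round(1),"heading",np.degrees(np.arctan2(M[1,0],M[0,0])))
E
python3 held.py key2
```

```text
clock: 23.62
eef_pos: [567.0, 290.5, -22.9]
tool_rot: [0.0, 0.805, 0.593, 0.0]
wrist_force: [-0.0, 0.1, 0.6]
opening: 63.9
gripper_force: 0.0
clock: 24.28
eef_pos: [567.0, 290.6, -22.6]
tool_rot: [0.0, 0.805, 0.593, 0.0]
wrist_force: [-2.2, -0.6, 7.1]
opening: 24.2
gripper_force: 54.7
clock: 24.95
eef_pos: [568.3, 291.2, 84.9]
tool_rot: [0.0, 0.805, 0.593, 0.002]
wrist_force: [-0.1, -0.8, -1.1]
opening: 23.9
gripper_force: 54.8
top plane [ 1.8000e-02  0.0000e+00 -5.6534e+01] max x 28.578721044916698 end y [-19.19514755  18.81727198]
shift [-173.4  115.2] heading 72.69736386407354
```

```bash
python3 -m crank '[[[-0.012,0.008,0,0,0],[-0.023,0.016,0,0,0],[-0.028,0.0185,0,0,0],[-0.028,0.0185,0,0,0],[-0.028,0.0185,0,0,0],[-0.028,0.0185,0,0,0],[-0.02,0.013,0,0,0],[-0.0065,0.004,0,0,0]]]'; python3 -m crank '[[[0,0,0,0.05,0],[0,0,0,0.1,0],[0,0,0,0.1,0],[0,0,0,0.1,0],[0,0,0,0.1,0],[0,0,0,0.1,0],[0,0,0,0.1,0],[0,0,0,0.1,0]]]'; python3 -m crank '[[[0,0,0,0.1,0],[0,0,0,0.1,0],[0,0,0,0.1,0],[0,0,0,0.044,0],[0,0,0,0,0],[0,0,0,0,0],[0,0,0,0,0],[0,0,0,0,0]]]'; python3 held.py key3
```

```text
clock: 25.67
eef_pos: [624.6, 86.1, 80.0]
tool_rot: [-0.0, 0.806, 0.592, -0.001]
wrist_force: [-0.7, 0.7, -0.5]
opening: 23.5
gripper_force: 54.8
clock: 26.33
eef_pos: [623.7, 90.4, 80.3]
tool_rot: [-0.0, 0.967, 0.254, -0.001]
wrist_force: [0.4, -0.7, -0.8]
opening: 23.9
gripper_force: 54.8
clock: 27.0
eef_pos: [624.5, 90.5, 81.3]
tool_rot: [0.0, 0.996, 0.088, -0.0]
wrist_force: [-0.1, -0.3, -1.1]
opening: 24.0
gripper_force: 54.8
top plane [ 1.9000e-02  4.0000e-03 -5.6593e+01] max x 28.42945873889257 end y [-18.86717511  19.07701831]
shift [ 2.8 -0.7] heading 10.088231036398822
```

View pics/key3.png

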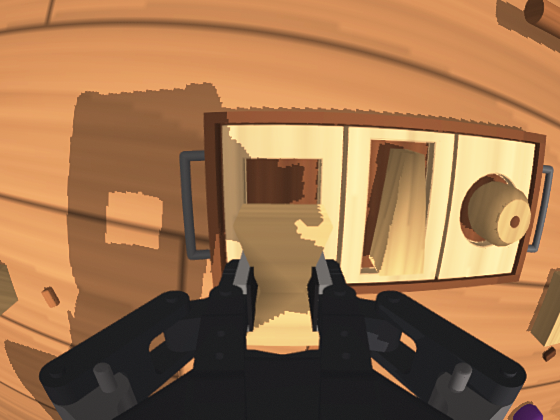

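The key is lined up over the short pocket at (182,283). I lower it.

```bash
python3 -m crank '[[[0.002,-0.001,0.01,0,0],[0.002,0,0.015,0,0],[0,0,0.017,0,0],[0,0,0.015,0,0],[0,0,0.012,0,0],[0,0,0.007,0,0],[0,0,0.003,0,0],[0,0,0,0,0]]]'; python3 -m crank '[[[0,0,0.002,0,0],[0,0,0.001,0,0],[0,0,0.001,0,0],[0,0,0.001,0,0],[0,0,0,0,0],[0,0,0,0,0],[0,0,0,0,0],[0,0,0,0,0]]]'
```

```text
clock: 27.72
eef_pos: [628.2, 92.2, 1.9]
tool_rot: [0.0, 0.996, 0.087, -0.001]
wrist_force: [0.1, 0.2, -0.4]
opening: 24.1
gripper_force: 54.8
clock: 28.38
eef_pos: [628.6, 92.2, -2.2]
tool_rot: [-0.0, 0.996, 0.087, 0.0]
wrist_force: [0.0, -0.0, -0.2]
opening: 23.7
gripper_force: 54.8
```

```bash
python3 -m crank '[[[0,0,0.001,0,0],[0,0,0.001,0,0],[0,0,0.001,0,0],[0,0,0.001,0,0],[0,0,0,0,0],[0,0,0,0,0],[0,0,0,0,0],[0,0,0,0,0]]]'
```

```text
clock: 29.05
eef_pos: [628.6, 92.2, -4.7]
tool_rot: [-0.0, 0.996, 0.087, 0.0]
wrist_force: [-6.3, -1.4, 18.4]
opening: 24.1
gripper_force: 57.7
```

```bash
python3 -m crank '[[[0,0,-0.001,0,0],[0,0,0,0,0],[0,0,0,0,0.34],[0,0,0,0,0.4],[0,0,0,0,0.5],[0,0,0,0,0.5],[0,0,0,0,0.5],[0,0,0,0,0.5]]]'; python3 -m crank '[[[0,0,-0.005,0,0.5],[0,0,-0.01,0,0.5],[0,0,-0.02,0,0.5],[0,0,-0.025,0,0.5],[0,0,-0.03,0,0.6],[-0.01,0.02,-0.03,0,1],[-0.02,0.02,-0.02,0,1],[0,0,0,0,1]]]'; python3 - <<'E'
from h import *
st=state();p,d=snapshot("wrist");P=cloud("wrist",d,st);np.savez("wl.npz",p=p,d=d,P=P);print(st["eef_pos"])
cv2.imwrite("pics/end1.png",p[:,:,::-1])
for n,c,r in(("foot",(658,-87.5),14),("wedge",(643,2),5),("key",(628,92),8)):
    k=np.hypot(P[...,0]-c[0],P[...,1]-c[1])<r;k&=P[...,2]>40;Q=P[k];print(n,np.linalg.lstsq(np.c_[Q[:,:2]-c,np.ones(len(Q))],Q[:,2],rcond=None)[0].round(3))
k=(P[...,2]>57)&(P[...,2]<67)&(np.hypot(P[...,0]-658,P[...,1]+87.5)<40);print(P[k][:,:2].mean(0),np.ptp(P[k],axis=0))
E
python3 ax.py '[628.,92]' 10 '(47,60)';python3 ax.py '[643.,2]' 10 '(47,60)'
```

```text
clock: 29.72
eef_pos: [628.5, 92.1, -5.5]
tool_rot: [-0.0, 0.996, 0.087, -0.0]
wrist_force: [-0.2, -0.7, 0.5]
opening: 42.6
gripper_force: 0.0
clock: 30.38
eef_pos: [606.7, 45.0, 140.2]
tool_rot: [0.001, 0.996, 0.087, 0.003]
wrist_force: [0.7, -0.0, 0.6]
opening: 84.4
gripper_force: 0.0
[606.65231212  44.96393538 140.18157217]
foot [-2.0000e-03  2.0000e-03  6.2072e+01]
wedge [-4.1000e-02  1.2000e-02  5.2063e+01]
key [-1.1000e-02  1.0000e-03  5.2177e+01]
[659.15520746 -83.3679825 ] [43.45263582 42.41576537  7.20851436]
len 59.979199834138754 centre [627.1  92.2] axis deg 9.5 widths [36. 33. 30. 27. 24. 21. 19. 20. 23. 26. 28. 31. 34.]
len 89.12583889723746 centre [643.6   3.5] axis deg 10.3 widths [33. 32. 32. 31. 30. 29. 29. 28. 27. 26. 25. 24. 23. 22. 21. 20. 19. 17.
 17. 16. 15.]
```

View pics/end1.png

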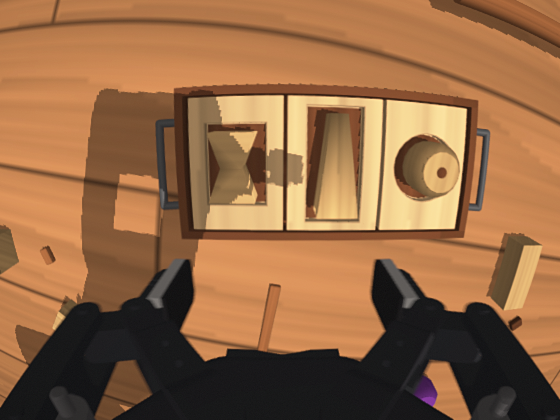

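All three parts lie seated and level in their pockets: key at (165,235), wedge at (165,333), foot at (170,435). Their tops measure 52, 52 and 62 mm, as expected.

```bash
python3 -m crank '[[[0,0,0,0,1],[0,0,0,0,1],[0,0,0,0,1],[0,0,0,0,1],[0,0,0,0,1],[0,0,0,0,1],[0,0,0,0,1],[0,0,0,0,1]]]'; python3 -c "from station import *;print(job_done())"
```

```text
clock: 31.1
eef_pos: [606.0, 47.7, 134.4]
tool_rot: [-0.0, 0.996, 0.087, -0.0]
wrist_force: [0.8, -0.3, -0.5]
opening: 85.2
gripper_force: 0.0
the job is handed in; nothing more can be done
None
```

The foot, wedge and butterfly key are each set down flat and level in their pockets, the look-alikes were not touched, and the job was handed in at about 31 s of the 74 s allowed.

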